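Open the oil reservoir's filler

TASK

Get the oil reservoir ready for topping up: lift its hinged flap by the thumb tab and swing it right over until it rests back, then turn the cap beneath it counter-clockwise until you feel it spring free, and lift it straight out. Set the cap down gently, upright, in the middle of the blue lid. Be gentle with the neck: do not pull or press hard on the cap while it is still locked, and leave the other things on the bench where they are.

Things in the scene. Friction and masses are not known exactly. Their poses are not given: they have to be found in the camera images.
- reservoir: grey painted steel box bolted to the bench (cannot move), 200 x 130 mm in plan (its x and y), flat deck 60 mm above the bench; a sight glass on its front (-x) face. Origin: centre of its underside, z up. Force on its neck or on the sprung seal in the neck counts as force on the reservoir; the neck takes up to 60 N from the cap.
- neck_top (a point): centre of the filler neck's mouth, on the reservoir's centre line, 20 mm to the front of its origin, 77 mm above the bench; axes as the reservoir's. The neck is an aluminium ring of 58 mm diameter on the deck, 17 mm tall. Inside, a lip with two opposed gaps holds the cap's two lugs down; how the gaps lie is different each time and does not show from outside.
- flap (a joint): angle of the flap, a steel plate 100 x 62 x 4 mm that lies level above the cap when shut (0 rad; it may start up to 0.1 rad ajar) and swings up and back about a hinge along the reservoir's y axis to its stop at 2.3 rad, where it rests leaning back; an easy hinge: let go below about 1.3 rad it falls shut, past 1.9 rad it falls back to its stop.
- flap_hinge (a point): middle of the flap's hinge axis, 110 mm above the bench, 75 mm behind the neck's axis; axes as the reservoir's, the hinge axis is y.
- flap_tab (a point): centre of the flap's thumb tab: 20 mm wide along the hinge axis, 6 mm thick, 126 mm from the hinge axis; it stands 39 mm out from the plate's free edge, its centre 20 mm from that edge. It can be pinched by its two sides from above with the fingertips and pivots between them. Turns with the flap: x points from tab to hinge, y along the hinge axis, z is the plate's upper side.
- cap: black plastic cap, about 50 g, 40 mm tall: fluted round head of 44 mm diameter, 24 mm tall (16 to 40 mm above the origin), over a 28 mm stem with two lugs (40 mm over their tips, along the cap's x, 3 to 8 mm above the stem's end). Origin: centre of the stem's lower end; z up. Locked, it stands 64 mm above the bench, the head 3 mm clear of the neck; a sprung seal pushes it up with 10 N.
- cap_grip (a point): on the cap's axis, 28 mm above its lower end, mid-head. Turned counter-clockwise (from above) by 0.35 to 1.95 rad (to be felt; under 0.3 N m), the lugs come under the gaps: the seal then lifts the cap 4 mm, or a hand that holds it feels 5 to 10 N from below. This lasts about 0.2 rad; past it the cap locks again. In the gaps it lifts straight out, clear of the mouth 15 mm up.
- saucer: blue plastic lid lying on the bench like a shallow dish, stuck to it by old glue (it does not slide), 91 x 95 x 10 mm, a small tab on its rim: flat floor 3 mm thick and about 66 mm across, inside a rim 10 mm high. The cap is to stand on that floor. Origin: centre of its underside, z up.
- tape_measure: yellow tape measure, 32 x 74 x 58 mm, loose, a bystander.
- tack_jar: glass jar of tacks, 62 x 57 x 84 mm, loose, a bystander.
- wax_tin: round tin, 78 mm diameter, 27 mm tall, loose, a bystander.
Things that resemble listed ones, but are neither listed nor needed, are in the scene too. Of the things like the saucer, leave any that is orange; of the rest the larger one is meant.

How it is judged:
By the outcome, as a careful person would: the job done as asked, in the order asked, and still so for the second after the job is handed in, with the robot touching nothing.
It also fails if it takes over 72 s, if anything falls off the work surface, if the arm or the gripper's body presses on something with over 40 N, if the wrist force passes 120 N, or if a joint passes its speed limit or range.

ROBOT

A 7-joint arm with a two-finger parallel gripper is mounted at the origin on a cart in front of the work surface, level with it; the furniture and walls round the work are solid. World frame = base frame: x ahead of the robot, y to its left, z up, the work surface at z = 0. Lengths are in m, angles in degrees, forces in N, time in s.
With the tool pointing down it reaches from about 0.425 to 0.875 m from the base axis. Payload 4.7 kg.
Tool frame: the origin (TCP) lies between the finger pads; the fingertips stand 8 mm ahead of it and the grasp point (between the pads) lies 11 mm behind it (env.tip_extent is the distance from the TCP to the fingertips, in m); z points along the fingers, y is the line along which they close (so a half turn about z gives the same grasp; the last joint's range is limited). The gripper opens to 87 mm and grips with 3 to 60 N. Pads are 19 mm wide; open, the fingers measure 117 mm over their backs; the gripper's body (75 mm by 190 mm) begins 51 mm behind the grasp point.
Start: joints at [0.808, 18.392, -4.016, 83.108, 1.295, 78.541, -3.26], TCP at [0.65, -0, 0.231] pointing down, gripper open.
Joint ranges: [-163.93, 163.93], [-17.29, 119.83], [-79.2, 71.16], [3.27, 140.29], [-89.18, 269.18], [5.43, 117.66], [-154.24, 154.24]. Speed limits (degrees/s): [147.25, 147.25, 180, 180, 180, 180, 180].

INTERFACE

Orientations are given as [roll, pitch, yaw] about the fixed x, y, z axes, in that order (R = Rz(yaw) Ry(pitch) Rx(roll)).
In Python, from cell import sensors, vision, workorder, env gives the robot as it stands.
- The arm moves only by the tool drive_tool, never from a script. Its argument "moves" is a list of rows, each an object of numbers: "x", "y", "z": the shift along the tool's x, y, z in mm; "rx", "ry", "rz": the turn, a rotation vector about the tool's x, y, z in rad; "fingers": the closure, from -1 (fully open) to 1 (shut). In form: [{"x": .., "y": .., "z": .., "rx": .., "ry": .., "rz": .., "fingers": ..}, ...]. A call has 1 to 20 rows; each row is the pose to reach, as a shift and turn from the pose commanded when the call began, along the tool's axes at that moment; what a row does not reach only later rows make up. A row lasts 1/8 s, in which the tool goes at most 62.5 mm and 10.7 degrees, less where a joint would pass 70% of its speed; a pose out of reach is approached as far as the arm can. A call with a gripper value outside its range is refused whole. The fingers move at their own pace and stop on an object; "force" is the grip in N (left out, the last holds). Time passes only in rows, so rows that repeat a pose let the fingers close. It gives the time, the measured TCP pose, the force, the opening and the grip force at its end, in the units of the state.
- sensors.get_obs(): the state, without advancing time (a new reading comes with each control period).
- vision.read_camera(name): name is "scene" or "side" or "wrist"; returns a dict with "image" (420x560x3 uint8, red, green, blue), "fx", "fy", "cx", "cy" (pixels), "k1" (the pictures are not rectified: a ray, as slopes to the right and down, at radius r is drawn at 1 + k1 r^2 times it, then the intrinsics apply), "R" (3x3) and "t" (3): a world point X has camera coordinates R X + t. Camera axes: x right, y down, z forward; pixel columns grow to the right and rows downward; lengths in m; the calibration is good to about 2 mm. A picture is of the moment at which its call begins. There is no depth.
- workorder.sign_off(): hands the job in; it is judged then, once.
The state is a dict: "time_s": time; "qpos": joint angles; "joint_velocities": joint speeds; "effort": joint torques, N m; "tool_pos": TCP position; "tool_rot": TCP orientation; "force": force on the tool from outside, world axes, zero at the start; "wrist_torque": the same for the moment, N m; "grip_width": finger opening in m; "grasp_force": force on a finger pad.
Only numpy, scipy, OpenCV 4.12 (cv2) and the standard library are available. Lean on these libraries where they do the work, as an engineer would, in place of code of your own. Each camera call takes 0.05 s, during which the arm holds its last target. There are 200 camera calls.

## Working session

There is one attempt and no reset: what is moved stays moved. The work goes in short steps, Python scripts to look and compute and a tool call to move; the robot and the scene stay as the last step left them, time stands still between calls to the robot, and variables do not carry over. Pictures are saved under pics/ and viewed, at most 10 in all, crops included, and the job is handed in when it is done.

Besides the shell and the picture viewer there is one more tool, called after "Call:" by a JSON object that holds its "op" and its "data", one argument or row to a line. drive_tool: Moves the arm, as the interface text tells. Its arguments: {"type":"object","properties":{"moves":{"type":"array"},"force":{"type":"number"}},"required":["moves"]}

```bash
mkdir -p pics; ls; cat > h.py <<'E'
import numpy as np, cv2
from cell import sensors, vision, workorder, env
def cam(n,save=None):
    c=vision.read_camera(n)
    if save: cv2.imwrite('pics/'+save,c['image'][:,:,::-1])
    return c
def ray(c,u,v):
    K=np.array([[c['fx'],0,c['cx']],[0,c['fy'],c['cy']],[0,0,1.]])
    xd=np.array([(u-c['cx'])/c['fx'],(v-c['cy'])/c['fy']]); x=xd.copy()
    for _ in range(30): x=xd/(1+c['k1']*(x@x))
    R=np.array(c['R']);t=np.array(c['t'])
    return -R.T@t, R.T@np.array([x[0],x[1],1])
def onz(c,u,v,z):
    o,d=ray(c,u,v); return o+d*(z-o[2])/d[2]
def proj(c,X):
    p=np.array(c['R'])@np.array(X)+np.array(c['t']); s=p[:2]/p[2]; s=s*(1+c['k1']*(s@s))
    return np.array([c['fx']*s[0]+c['cx'],c['fy']*s[1]+c['cy']])
E
python3 - <<'E'
from h import *
a=cam('scene');b=cam('side')
cv2.imwrite('pics/scene0.png',cv2.resize(a['image'][:,:,::-1],(800,600)))
cv2.imwrite('pics/side0.png',cv2.resize(b['image'][:,:,::-1],(800,600)))
import pickle;pickle.dump((a,b),open('v0.pkl','wb'))
for c in(a,b):print(-np.array(c['R']).T@c['t'],np.array(c['R'])[2],c['fx'])
E
```

```text
pics
[-0.00118611  0.68572256  0.54945248] [ 0.5162416  -0.73165686 -0.44516609] 397.0880218032408
[0.09538463 0.67240777 0.75716522] [ 0.39733634 -0.6773342  -0.61914637] 452.64459432899434
```

View pics/scene0.png

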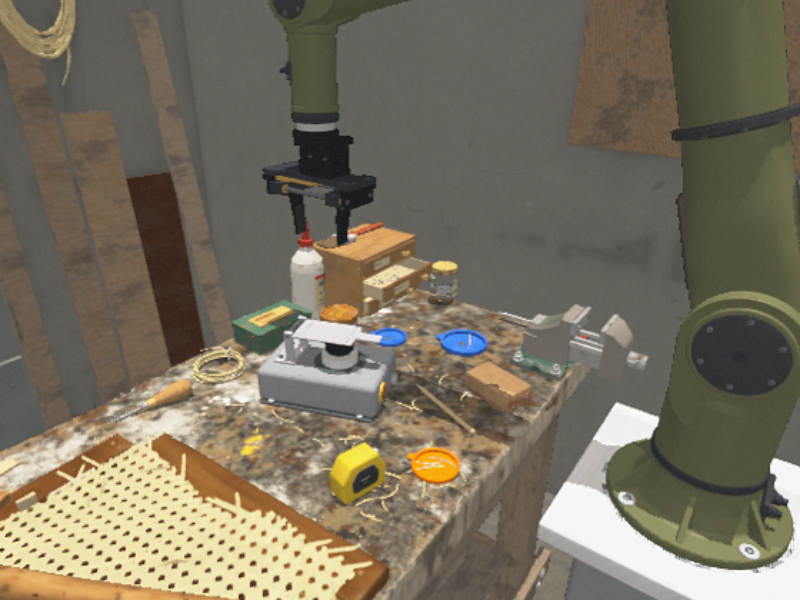

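View pics/side0.png

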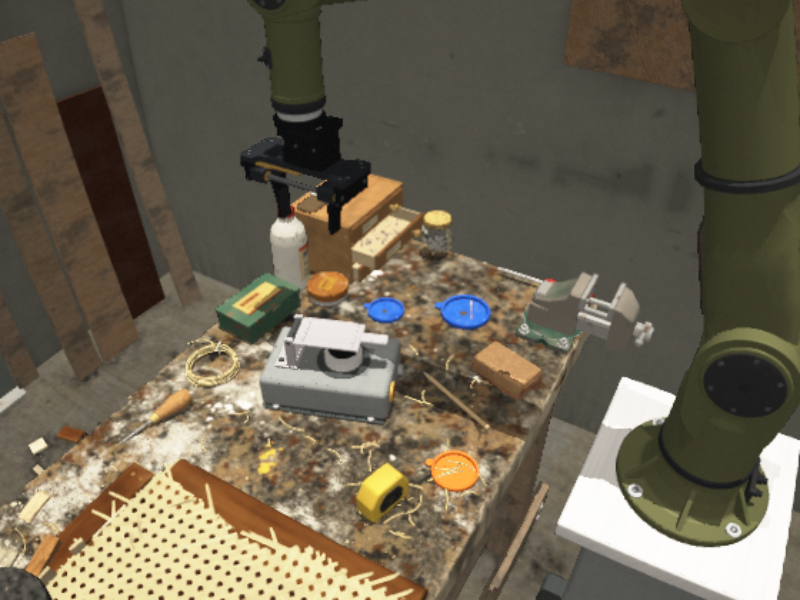

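The scene view (800x600) shows the reservoir at about (325,375), with its flap tab pointing right towards the robot at (375,340). There are three lids: small blue (388,337), large blue (463,342) and orange (435,465). The large blue one at (463,342) fits, since orange is excluded and the larger blue is meant. I'll confirm it in an enlarged crop and measure.

```bash
python3 - <<'E'
from h import *
import pickle;a,b=pickle.load(open('v0.pkl','rb'))
for n,c in(('scene',a),('side',b)):
    hsv=cv2.cvtColor(c['image'],cv2.COLOR_RGB2HSV)
    m=cv2.inRange(hsv,(100,120,60),(125,255,255))
    k,l,s,ce=cv2.connectedComponentsWithStats(m)
    for i in range(1,k):
        if s[i,4]>80:
            cnt=cv2.findContours((l==i).astype(np.uint8),0,2)[0][0][:,0]
            P=np.array([onz(c,*q,.010)[:2] for q in cnt]); (x,y),(w,h),an=cv2.minAreaRect((P*1e3).astype(np.float32)); cc,r=cv2.minEnclosingCircle((P*1e3).astype(np.float32))
            print(n,s[i],'rect',x,y,w,h,an,'range x',P.min(0),P.max(0))
side=b['image'][205:305,175:355,::-1]; sc=a['image'][210:300,175:355,::-1]
cv2.imwrite('pics/c1.png',np.vstack([cv2.resize(side,None,fx=3.1,fy=3.1,interpolation=2),cv2.resize(sc,None,fx=3.1,fy=3.1,interpolation=2)]))
E
```

```text
scene [259 229  26  14 217] rect 567.9385986328125 -94.65150451660156 61.99819564819336 72.79464721679688 61.37007522583008 range x [ 0.53562455 -0.12821696] [ 0.61127673 -0.05762266]
scene [305 231  36  18 466] rect 446.2657470703125 -160.6957550048828 95.5521469116211 93.88961791992188 37.46108627319336 range x [ 0.39823396 -0.21368274] [ 0.49938398 -0.1127677 ]
side [305 206  39  25 645] rect 444.1362609863281 -165.85641479492188 90.77006530761719 94.98858642578125 58.111454010009766 range x [ 0.39893804 -0.21360845] [ 0.50071452 -0.11713173]
side [255 208  28  18 368] rect 571.3111572265625 -95.97017669677734 65.35753631591797 69.73426055908203 63.45526123046875 range x [ 0.5386702  -0.13082783] [ 0.61156732 -0.06036587]
```

View pics/c1.png

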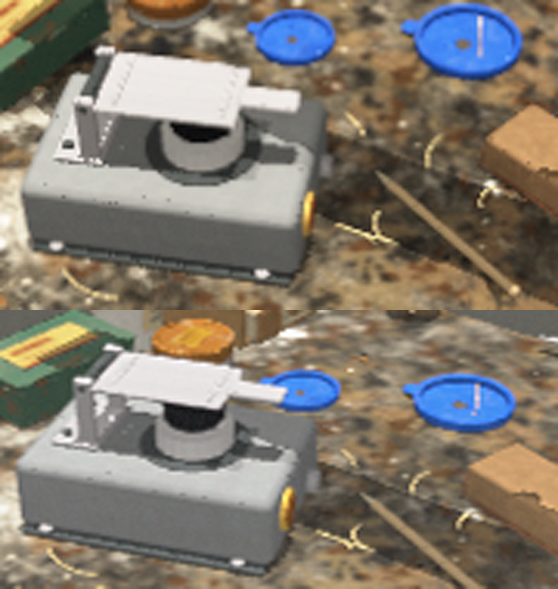

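The crop confirms the large blue lid at right, measuring about 93x95 mm against the listed 91x95, at (0.445,-0.163). The flap's free edge and tab face the robot. Next I'll triangulate the flap and take a wrist view.

```bash
python3 - <<'E'
from h import *
import pickle;a,b=pickle.load(open('v0.pkl','rb'))
def tri(p,q):
    o1,d1=ray(b,175+p[0]/3.1,205+p[1]/3.1);o2,d2=ray(a,175+q[0]/3.1,210+(q[1]-310)/3.1)
    s=np.linalg.lstsq(np.c_[d1,-d2],o2-o1,rcond=None)[0];x=o1+s[0]*d1;y=o2+s[1]*d2
    return (x+y)/2,np.linalg.norm(x-y)
for n,p,q in(('plate far',(250,70),(243,368)),('plate near',(240,124),(228,410)),('tabend far',(300,90),(286,387)),('tabend near',(299,108),(284,403)),('hinge far',(120,50),(118,346)),('hinge near',(100,105),(98,394)),('sight glass',(309,212),(290,508))):
    print(n,*tri(p,q))
c=cam('wrist'); pickle.dump(c,open('w0.pkl','wb'))
cv2.imwrite('pics/w0.png',cv2.resize(c['image'][:,:,::-1],(800,600)))
print(-np.array(c['R']).T@c['t'],np.array(c['R']))
E
```

```text
plate far [0.50996661 0.06170751 0.11670052] 0.0008519187233442371
plate near [0.4939346  0.09944913 0.10369145] 2.9625104501769e-05
tabend far [0.47247022 0.05757112 0.11162328] 0.0018299288198083943
tabend near [0.46829064 0.06569571 0.10327428] 0.0014900125385807392
hinge far [0.59530053 0.10098523 0.12535886] 0.006288167491173589
hinge near [0.59451482 0.12752008 0.09554376] 0.003117095837183315
sight glass [0.44609323 0.08865665 0.03301528] 0.0002609822924157611
[0.65037577 0.07715299 0.38448725] [[ 9.99998460e-01 -1.89725652e-04 -1.74470877e-03]
 [ 3.07534098e-04 -9.59813099e-01  2.80639840e-01]
 [-1.72783891e-03 -2.80639944e-01 -9.59811563e-01]]
```

View pics/w0.png

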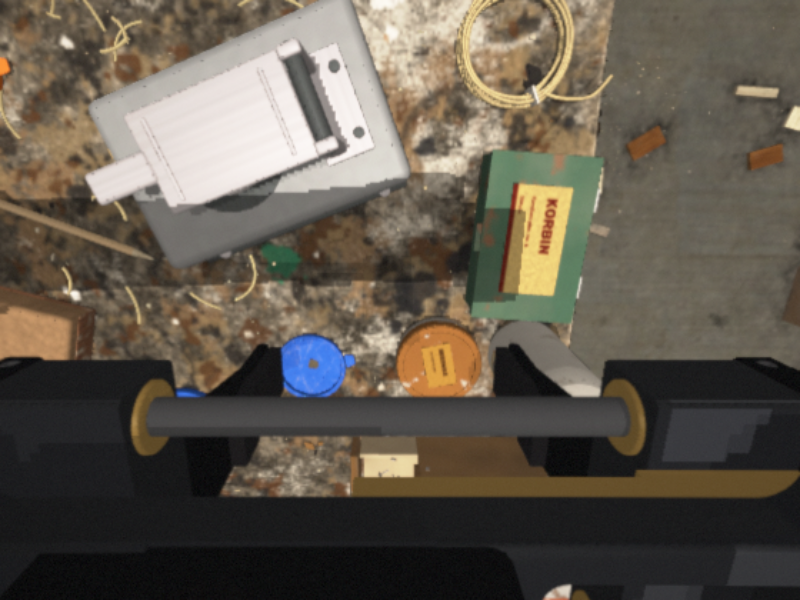

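The wrist view (800x600) shows the flap from above: tab end at (94,192), plate free corners (127,114) and (175,208), hinge pin (292,55) to (325,138). The deck corners are near (92,103), (172,266) and (408,178).

```bash
python3 - <<'E'
from h import *
import pickle;c=pickle.load(open('w0.pkl','rb'))
W=lambda u,v,z:onz(c,.7*u,.7*v,z)
g=cv2.cvtColor(c['image'],cv2.COLOR_RGB2GRAY)
P=lambda L,z:np.array([W(*p,z) for p in L])[:,:2]
d=P([(92,103),(172,266),(408,178)],.06); print('deck',d,np.linalg.norm(np.diff(d,axis=0),axis=1),'ctr',(d[0]+d[2])/2)
f=d[1]-d[0];s=d[2]-d[1];print('yaw',np.degrees(np.arctan2(s[1],s[0])),np.degrees(np.arctan2(f[1],f[0]))+90)
h=P([(292,55),(325,138)],.112);print('hinge pin',h,h.mean(0),np.linalg.norm(h[1]-h[0]))
p=P([(127,114),(175,208)],.113);print('plate free',p,p.mean(0),np.linalg.norm(p[1]-p[0]))
for z in(.11,.12):
  t=P([(87,180),(100,204)],z);print('tab end',z,t,t.mean(0),np.linalg.norm(t[1]-t[0]))
# bright mask of plate+tab
hsv=cv2.cvtColor(c['image'],cv2.COLOR_RGB2HSV)
m=cv2.inRange(hsv,(0,0,190),(179,40,255)); m[:, 300:]=0;m[160:]=0
k,l,s,ce=cv2.connectedComponentsWithStats(m);i=1+np.argmax(s[1:,4]);print(s[i])
cnt=max(cv2.findContours((l==i).astype(np.uint8),0,2)[0],key=cv2.contourArea)
print(cv2.approxPolyDP(cnt,2.5,True)[:,0].tolist())
E
```

```text
deck [[0.44542137 0.12320328]
 [0.4842043  0.0084591 ]
 [0.66449621 0.07356822]] [0.1211212  0.19168821] ctr [0.55495879 0.09838575]
yaw 19.85625725408484 18.674982548981788
hinge pin [[0.5958393  0.14091591]
 [0.6126285  0.09699527]] [0.6042339  0.11895559] 0.047020205052421646
plate free [[0.49804513 0.10986542]
 [0.51837148 0.0562215 ]] [0.50820831 0.08304346] 0.05736576060775634
tab end 0.11 [[0.46545851 0.07274797]
 [0.47066606 0.05836335]] [0.46806228 0.06555566] 0.015298234567120032
tab end 0.12 [[0.47219533 0.07290845]
 [0.47721317 0.05904788]] [0.47470425 0.06597817] 0.014740895949401917
[   60     0   224   145 16057]
[[238, 0], [167, 33], [168, 39], [163, 44], [158, 41], [162, 38], [160, 35], [153, 46], [147, 44], [139, 50], [141, 54], [136, 60], [118, 64], [118, 68], [115, 63], [107, 65], [107, 70], [101, 75], [89, 78], [87, 84], [91, 96], [87, 99], [86, 95], [84, 100], [89, 107], [96, 102], [99, 106], [91, 106], [94, 107], [60, 123], [68, 139], [73, 141], [109, 126], [119, 144], [138, 142], [235, 103], [234, 96], [219, 100], [194, 41], [209, 35], [208, 26], [224, 46], [223, 53], [244, 102], [228, 114], [199, 125], [193, 133], [248, 130], [281, 123], [283, 119]]
```

```bash
cat >> h.py <<'E'
from scipy.spatial.transform import Rotation as Ro
def Rt(o): return Ro.from_euler('xyz',o['tool_rot'],degrees=True)
def Rdown(psi): # tool z down, tool y at angle psi deg
    p=np.radians(psi); y=np.array([np.cos(p),np.sin(p),0]);z=np.array([0,0,-1.]);x=np.cross(y,z)
    return Ro.from_matrix(np.c_[x,y,z])
def rel(pos,R):
    o=sensors.get_obs();r=Rt(o)
    return np.round(r.inv().apply(np.array(pos)-o['tool_pos'])*1e3,1),np.round((r.inv()*R).as_rotvec(),3)
def st():
    o=sensors.get_obs();M=Rt(o).as_matrix()
    print({k:np.round(o[k],3).tolist() for k in('time_s','qpos','tool_pos','tool_rot','force','wrist_torque','grip_width','grasp_force')},'psi',np.degrees(np.arctan2(M[1,1],M[0,1])),env.tip_extent)
E
python3 - <<'E'
from h import *
st()
for psi in(-69.5,110.5):print(rel([.487,.073,.17],Rdown(psi)),rel([.487,.073,.106],Rdown(psi)))
E
```

```text
{'time_s': 0.15, 'qpos': [0.808, 18.431, -4.016, 83.16, 1.295, 78.543, -3.258], 'tool_pos': [0.65, -0.0, 0.23], 'tool_rot': [-179.911, 0.005, 90.003], 'force': [-0.314, -0.81, 0.091], 'wrist_torque': [0.017, 0.021, -0.018], 'grip_width': 0.087, 'grasp_force': 0.0} psi 0.003489987203178666 0.008
(array([  73.1, -162.5,   59.9]), array([-1.000e-03,  1.000e-03,  1.213e+00])) (array([  73.1, -162.4,  123.9]), array([-1.000e-03,  1.000e-03,  1.213e+00]))
(array([  73.1, -162.5,   59.9]), array([-1.000e-03, -1.000e-03, -1.929e+00])) (array([  73.1, -162.4,  123.9]), array([-1.000e-03, -1.000e-03, -1.929e+00]))
```

Call:
{"op": "drive_tool", "data": {
  "moves": [
    {"x":20,"y":-45,"z":10,"rz":0.18},
    {"x":40,"y":-90,"z":25,"rz":0.36},
    {"x":60,"y":-130,"z":40,"rz":0.54},
    {"x":73,"y":-162,"z":55,"rz":0.72},
    {"x":73,"y":-162,"z":60,"rz":0.9,"fingers":0},
    {"x":73,"y":-162,"z":60,"rz":1.08,"fingers":0},
    {"x":73,"y":-162,"z":60,"rz":1.21,"fingers":0},
    {"x":73,"y":-162,"z":60,"rz":1.21,"fingers":0},
    {"x":73,"y":-162,"z":60,"rz":1.21,"fingers":0}
  ]
}}

```text
invalid input at $.moves[0]: expected keys x, y, z, rx, ry, rz, fingers
```

```bash
python3 - <<'E'
from h import *
st()
c=cam('wrist'); import pickle;pickle.dump(c,open('w1.pkl','wb'))
cv2.imwrite('pics/w1.png',cv2.resize(c['image'][:,:,::-1],(800,600)))
E
```

```text
{'time_s': 0.15, 'qpos': [0.808, 18.431, -4.016, 83.16, 1.295, 78.543, -3.258], 'tool_pos': [0.65, -0.0, 0.23], 'tool_rot': [-179.911, 0.005, 90.003], 'force': [-0.314, -0.81, 0.091], 'wrist_torque': [0.017, 0.021, -0.018], 'grip_width': 0.087, 'grasp_force': 0.0} psi 0.003489987203178666 0.008
```

View pics/w1.png

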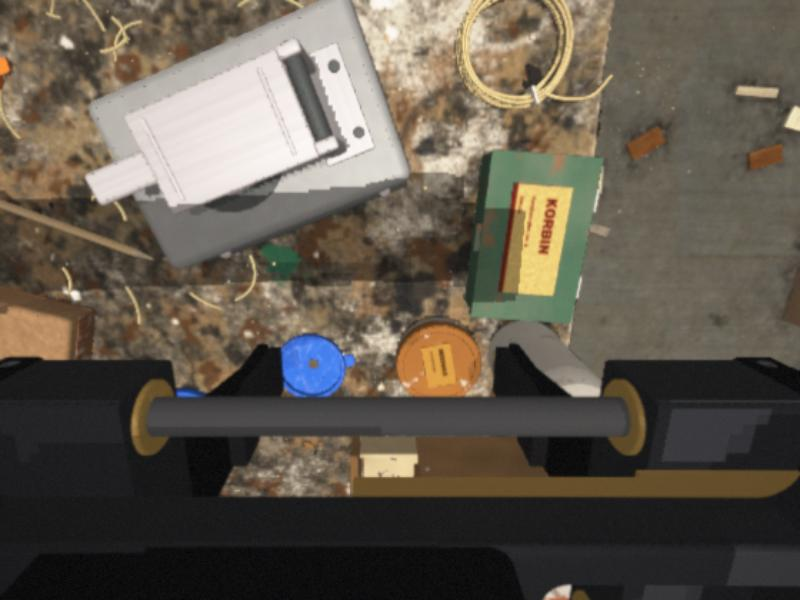

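The move was refused because every row needs all the keys, so this picture matches the last one. I'll resend it complete.

Call:
{"op": "drive_tool", "data": {
  "moves": [
    {"x":20,"y":-45,"z":10,"rx":0,"ry":0,"rz":0.18,"fingers":0},
    {"x":40,"y":-90,"z":25,"rx":0,"ry":0,"rz":0.36,"fingers":0},
    {"x":60,"y":-130,"z":40,"rx":0,"ry":0,"rz":0.54,"fingers":0},
    {"x":73,"y":-162,"z":55,"rx":0,"ry":0,"rz":0.72,"fingers":0},
    {"x":73,"y":-162,"z":60,"rx":0,"ry":0,"rz":0.9,"fingers":0},
    {"x":73,"y":-162,"z":60,"rx":0,"ry":0,"rz":1.08,"fingers":0},
    {"x":73,"y":-162,"z":60,"rx":0,"ry":0,"rz":1.21,"fingers":0},
    {"x":73,"y":-162,"z":60,"rx":0,"ry":0,"rz":1.21,"fingers":0},
    {"x":73,"y":-162,"z":60,"rx":0,"ry":0,"rz":1.21,"fingers":0}
  ]
}}

```text
time_s: 1.32
tool_pos: [0.488, 0.0729, 0.1705]
tool_rot: [180.0, 0.0, 20.8]
force: [-0.4, 0.8, -0.2]
grip_width: 0.0438
grasp_force: 0.0
```

```bash
python3 - <<'E'
from h import *
st()
c=cam('wrist'); import pickle;pickle.dump(c,open('w1.pkl','wb'))
cv2.imwrite('pics/w1.png',cv2.resize(c['image'][:,:,::-1],(800,600)))
print('pred tab',proj(c,[.487,.073,.112])/.7,'grasp pt',proj(c,[.488,.073,.1815])/.7)
E
```

```text
{'time_s': 1.325, 'qpos': [-7.254, 1.914, -4.418, 109.322, 0.163, 68.774, -80.932], 'tool_pos': [0.488, 0.073, 0.171], 'tool_rot': [179.997, 0.005, 20.796], 'force': [-0.416, 0.759, -0.218], 'wrist_torque': [0.026, 0.059, -0.012], 'grip_width': 0.044, 'grasp_force': 0.0} psi -69.20361935605871 0.008
pred tab [387.0053358 328.1594419] grasp pt [387.66721045 390.56093688]
```

View pics/w1.png

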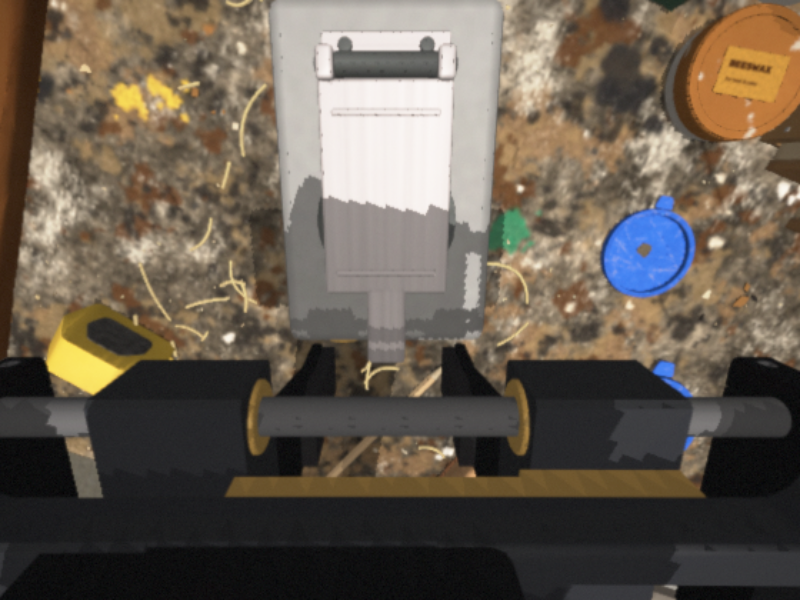

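The view shows the tab centred at (387,326), where (387,328) was predicted, and midway between the fingertips. The hinge pin is centred at (386,64) and the flap runs straight up the picture, so yaw is about 20.8°.

```bash
python3 - <<'E'
from h import *
import pickle;c=pickle.load(open('w1.pkl','rb'))
W=lambda u,v,z:onz(c,.7*u,.7*v,z)
u=np.array([np.cos(np.radians(20.6)),np.sin(np.radians(20.6)),0])
h=W(386.5,64,.114);print('hinge',h,'neck',h-.075*u)
for z in (.110,.113,.120):
  e=W(386,360,z);b=W(386,290,z);print(z,'tab end/base dist from hinge (145?/106)',(h-e)@u,(h-b)@u, 'width',np.linalg.norm(W(370,325,z)-W(404,325,z)))
d=[W(*p,.06) for p in((270,5),(289,337),(502,5),(483,337))];print(d)
print(rel([.487,.073,.107],Rdown(-69.4)))
E
```

```text
hinge [0.60331584 0.11731827 0.114     ] neck [0.53311137 0.09093015 0.114     ]
0.11 tab end/base dist from hinge (145?/106) 0.1436150374228744 0.10418781522352494 width 0.018045255094918694
0.113 tab end/base dist from hinge (145?/106) 0.14225522317645756 0.10337702965532981 width 0.017793972808207097
0.12 tab end/base dist from hinge (145?/106) 0.13908232326815148 0.10148519666287473 width 0.017207647472546692
[array([0.61848254, 0.18972374, 0.06      ]), array([0.44037965, 0.1244994 , 0.06      ]), array([0.66244598, 0.07391779, 0.06      ]), array([0.48575207, 0.00494413, 0.06      ])]
(array([-0.9, -0.4, 63.5]), array([0.   , 0.   , 0.003]))
```

Call:
{"op": "drive_tool", "data": {
  "moves": [
    {"x":-1,"y":0,"z":30,"rx":0,"ry":0,"rz":0,"fingers":0},
    {"x":-1,"y":0,"z":63,"rx":0,"ry":0,"rz":0,"fingers":0},
    {"x":-1,"y":0,"z":63,"rx":0,"ry":0,"rz":0,"fingers":0}
  ]
}}

```text
time_s: 1.75
tool_pos: [0.4849, 0.0722, 0.1053]
tool_rot: [-179.9, 0.3, 20.7]
force: [0.4, -0.3, 0.3]
grip_width: 0.0438
grasp_force: 0.0
```

Call:
{"op": "drive_tool", "data": {
  "moves": [
    {"x":0,"y":0,"z":0,"rx":0,"ry":0,"rz":0,"fingers":1},
    {"x":0,"y":0,"z":0,"rx":0,"ry":0,"rz":0,"fingers":1},
    {"x":0,"y":0,"z":0,"rx":0,"ry":0,"rz":0,"fingers":1},
    {"x":0,"y":0,"z":0,"rx":0,"ry":0,"rz":0,"fingers":1}
  ],
  "force": 12
}}

```text
time_s: 2.25
tool_pos: [0.4875, 0.0738, 0.1086]
tool_rot: [-179.9, -0.1, 20.7]
force: [0.3, 2.7, 3.0]
grip_width: 0.0194
grasp_force: 12.0
```

```bash
python3 - <<'E'
from h import *
st()
# arc rows: shift of tab from angle 0.03 to 2.2, tool x=u (hinge dir), z down
r=.126
for a in np.arange(.1,2.21,.14): print(round(a,2),np.round([1e3*r*(np.cos(0.0)-np.cos(a)),-1e3*r*np.sin(a)],0))
E
```

```text
{'time_s': 2.25, 'qpos': [-7.324, 5.244, -4.522, 113.422, 0.391, 61.258, -81.301], 'tool_pos': [0.487, 0.074, 0.109], 'tool_rot': [-179.946, -0.103, 20.713], 'force': [0.347, 2.67, 3.034], 'wrist_torque': [0.651, 0.439, -0.086], 'grip_width': 0.019, 'grasp_force': 11.996} psi -69.28677863722885 0.008
0.1 [  1. -13.]
0.24 [  4. -30.]
0.38 [  9. -47.]
0.52 [ 17. -63.]
0.66 [ 26. -77.]
0.8 [ 38. -90.]
0.94 [  52. -102.]
1.08 [  67. -111.]
1.22 [  83. -118.]
1.36 [ 100. -123.]
1.5 [ 117. -126.]
1.64 [ 135. -126.]
1.78 [ 152. -123.]
1.92 [ 169. -118.]
2.06 [ 185. -111.]
2.2 [ 200. -102.]
```

Call:
{"op": "drive_tool", "data": {
  "moves": [
    {"x":1,"y":0,"z":-13,"rx":0,"ry":0,"rz":0,"fingers":1},
    {"x":2,"y":0,"z":-21,"rx":0,"ry":0,"rz":0,"fingers":1},
    {"x":4,"y":0,"z":-30,"rx":0,"ry":0,"rz":0,"fingers":1},
    {"x":7,"y":0,"z":-39,"rx":0,"ry":0,"rz":0,"fingers":1},
    {"x":9,"y":0,"z":-47,"rx":0,"ry":0,"rz":0,"fingers":1},
    {"x":17,"y":0,"z":-63,"rx":0,"ry":0,"rz":0,"fingers":1},
    {"x":26,"y":0,"z":-77,"rx":0,"ry":0,"rz":0,"fingers":1},
    {"x":38,"y":0,"z":-90,"rx":0,"ry":0,"rz":0,"fingers":1},
    {"x":38,"y":0,"z":-90,"rx":0,"ry":0,"rz":0,"fingers":1}
  ]
}}

```text
time_s: 3.38
tool_pos: [0.5226, 0.0871, 0.1987]
tool_rot: [-179.9, 0.0, 20.7]
force: [-3.4, 3.9, 0.8]
grip_width: 0.0199
grasp_force: 12.0
```

Call:
{"op": "drive_tool", "data": {
  "moves": [
    {"x":14,"y":0,"z":-12,"rx":0,"ry":0,"rz":0,"fingers":1},
    {"x":29,"y":0,"z":-21,"rx":0,"ry":0,"rz":0,"fingers":1},
    {"x":45,"y":0,"z":-28,"rx":0,"ry":0,"rz":0,"fingers":1},
    {"x":62,"y":0,"z":-33,"rx":0,"ry":0,"rz":0,"fingers":1},
    {"x":79,"y":0,"z":-36,"rx":0,"ry":0,"rz":0,"fingers":1},
    {"x":79,"y":0,"z":-36,"rx":0,"ry":0,"rz":0,"fingers":1}
  ]
}}

```text
time_s: 4.12
tool_pos: [0.5966, 0.1152, 0.2339]
tool_rot: [-179.9, 0.0, 20.7]
force: [-1.1, 4.7, 2.0]
grip_width: 0.02
grasp_force: 12.0
```

Call:
{"op": "drive_tool", "data": {
  "moves": [
    {"x":9,"y":0,"z":0,"rx":0,"ry":0,"rz":0,"fingers":1},
    {"x":18,"y":0,"z":0,"rx":0,"ry":0,"rz":0,"fingers":1},
    {"x":35,"y":0,"z":3,"rx":0,"ry":0,"rz":0,"fingers":1},
    {"x":52,"y":0,"z":8,"rx":0,"ry":0,"rz":0,"fingers":1},
    {"x":68,"y":0,"z":15,"rx":0,"ry":0,"rz":0,"fingers":1},
    {"x":83,"y":0,"z":24,"rx":0,"ry":0,"rz":0,"fingers":1},
    {"x":83,"y":0,"z":24,"rx":0,"ry":0,"rz":0,"fingers":1}
  ]
}}

```text
time_s: 5.0
tool_pos: [0.6751, 0.1451, 0.2101]
tool_rot: [-179.9, -0.2, 20.8]
force: [0.1, 5.7, 2.4]
grip_width: 0.0199
grasp_force: 12.0
```

Call:
{"op": "drive_tool", "data": {
  "moves": [
    {"x":0,"y":0,"z":0,"rx":0,"ry":0,"rz":0,"fingers":0},
    {"x":0,"y":0,"z":0,"rx":0,"ry":0,"rz":0,"fingers":0},
    {"x":0,"y":0,"z":0,"rx":0,"ry":0,"rz":0,"fingers":0},
    {"x":0,"y":0,"z":-30,"rx":0,"ry":0,"rz":0,"fingers":0},
    {"x":0,"y":0,"z":-70,"rx":0,"ry":0,"rz":0,"fingers":0},
    {"x":-60,"y":0,"z":-70,"rx":0,"ry":0,"rz":0,"fingers":0},
    {"x":-120,"y":0,"z":-70,"rx":0,"ry":0,"rz":0,"fingers":0},
    {"x":-180,"y":0,"z":-70,"rx":0,"ry":0,"rz":0,"fingers":-0.5},
    {"x":-210,"y":0,"z":-60,"rx":0,"ry":0,"rz":0,"fingers":-0.5},
    {"x":-210,"y":0,"z":-60,"rx":0,"ry":0,"rz":0,"fingers":-0.5}
  ]
}}

```text
time_s: 6.25
tool_pos: [0.4758, 0.0672, 0.2695]
tool_rot: [179.9, 0.0, 20.5]
force: [0.7, 0.2, -0.2]
grip_width: 0.0626
grasp_force: 0.0
```

```bash
python3 - <<'E'
from h import *
st()
c=cam('wrist'); import pickle;pickle.dump(c,open('w2.pkl','wb'))
cv2.imwrite('pics/w2.png',cv2.resize(c['image'][:,:,::-1],(800,600)))
g=cam('scene')['image'][180:300,160:300,::-1]
cv2.imwrite('pics/s2.png',cv2.resize(g,None,fx=3,fy=3))
h=np.array([.603,.117,0]);u=np.array([.936,.352,0])
print('neck pred',(h-.075*u),proj(c,h-.075*u+[0,0,.104])/.7)
E
```

```text
{'time_s': 6.25, 'qpos': [-6.87, -3.022, -4.211, 102.718, -0.16, 80.316, -80.509], 'tool_pos': [0.476, 0.067, 0.27], 'tool_rot': [179.94, 0.032, 20.54], 'force': [0.69, 0.171, -0.226], 'wrist_torque': [0.027, -0.005, -0.032], 'grip_width': 0.063, 'grasp_force': 0.0} psi -69.45965789503029 0.008
neck pred [0.5328 0.0906 0.    ] [384.86232015 195.88806932]
```

View pics/w2.png

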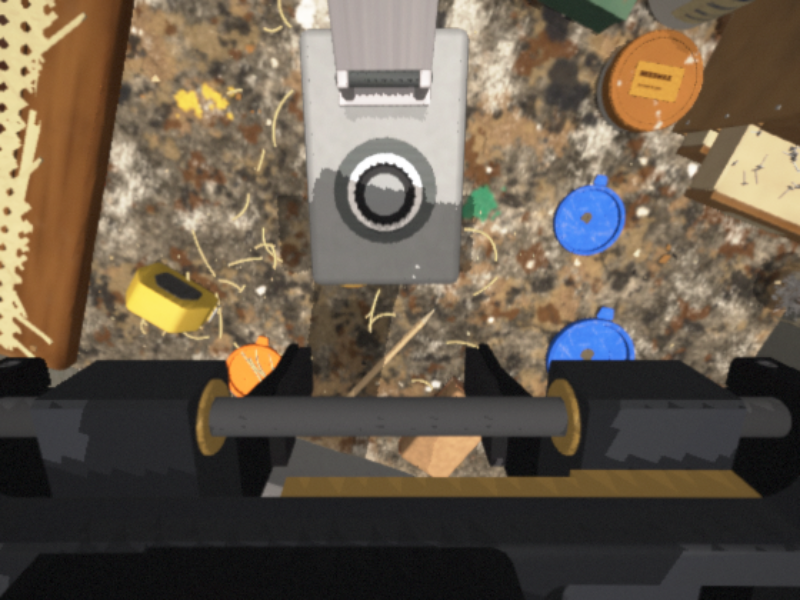

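The flap rests back, leaning up out of the picture. The cap is at (385,194) inside the neck ring, against a predicted (385,196).

```bash
python3 - <<'E'
from h import *
import pickle;c=pickle.load(open('w2.pkl','rb'))
g=cv2.cvtColor(c['image'],cv2.COLOR_RGB2GRAY)[80:190,200:340]
m=(g<45).astype(np.uint8)
k,l,s,ce=cv2.connectedComponentsWithStats(m)
for i in range(1,k):
    if 200<s[i,4]:
        cnt=max(cv2.findContours((l==i).astype(np.uint8),0,2)[0],key=cv2.contourArea)
        (x,y),r=cv2.minEnclosingCircle(cnt);e=cv2.fitEllipse(cnt);print(s[i],x+200,y+80,r,e)
        P=onz(c,e[0][0]+200,e[0][1]+80,.102);print(P,'diam mm',np.mean(e[1])*np.linalg.norm(onz(c,270,136,.102)-onz(c,269,136,.102))*1e3)
print(proj(c,[.5328,.0906,.104]))
for p in((.533,.0906,.16),(.533,.0906,.089)):print(rel(p,Rdown(-69.5)))
print(rel((.533,.0906,.16),Rdown(-90)))
E
```

```text
[ 49  47  41  30 344] 268.8919982910156 135.9280014038086 20.48816680908203 ((69.21730041503906, 55.18950653076172), (36.74695587158203, 38.11554718017578), 173.04420471191406)
[0.5344654  0.09143812 0.102     ] diam mm 38.936139989992846
[269.40362411 137.12164853]
(array([ 59. ,  -1.2, 110.1]), array([ 0.001, -0.001,  0.002]))
(array([ 58.9,  -1.3, 181.1]), array([ 0.001, -0.001,  0.002]))
(array([ 59. ,  -1.2, 110.1]), array([ 0.   , -0.001,  0.36 ]))
```

Call:
{"op": "drive_tool", "data": {
  "moves": [
    {"x":30,"y":-1,"z":40,"rx":0,"ry":0,"rz":0.18,"fingers":-0.5},
    {"x":60,"y":-1,"z":80,"rx":0,"ry":0,"rz":0.36,"fingers":-0.5},
    {"x":60,"y":-1,"z":120,"rx":0,"ry":0,"rz":0.36,"fingers":-0.5},
    {"x":60,"y":-1,"z":150,"rx":0,"ry":0,"rz":0.36,"fingers":-0.5},
    {"x":60,"y":-1,"z":170,"rx":0,"ry":0,"rz":0.36,"fingers":-0.5},
    {"x":60,"y":-1,"z":180,"rx":0,"ry":0,"rz":0.36,"fingers":-0.5},
    {"x":60,"y":-1,"z":180,"rx":0,"ry":0,"rz":0.36,"fingers":-0.5},
    {"x":60,"y":-1,"z":180,"rx":0,"ry":0,"rz":0.36,"fingers":-0.5}
  ]
}}

```text
time_s: 7.35
tool_pos: [0.5345, 0.0915, 0.0906]
tool_rot: [-180.0, -0.1, 0.1]
force: [0.6, 0.4, 0.2]
grip_width: 0.0653
grasp_force: 0.0
```

Close gently first, to feel any off-centre.

Call:
{"op": "drive_tool", "data": {
  "moves": [
    {"x":0,"y":0,"z":0,"rx":0,"ry":0,"rz":0,"fingers":1},
    {"x":0,"y":0,"z":0,"rx":0,"ry":0,"rz":0,"fingers":1},
    {"x":0,"y":0,"z":0,"rx":0,"ry":0,"rz":0,"fingers":1},
    {"x":0,"y":0,"z":0,"rx":0,"ry":0,"rz":0,"fingers":1}
  ],
  "force": 6
}}

```text
time_s: 7.85
tool_pos: [0.5337, 0.0914, 0.0899]
tool_rot: [-180.0, -0.0, 0.1]
force: [0.0, 0.3, 1.8]
grip_width: 0.0441
grasp_force: 6.0
```

Call:
{"op": "drive_tool", "data": {
  "moves": [
    {"x":0,"y":0,"z":0,"rx":0,"ry":0,"rz":0,"fingers":1},
    {"x":0,"y":0,"z":0,"rx":0,"ry":0,"rz":0,"fingers":1},
    {"x":0,"y":0,"z":0,"rx":0,"ry":0,"rz":-0.1,"fingers":1},
    {"x":0,"y":0,"z":0,"rx":0,"ry":0,"rz":-0.2,"fingers":1},
    {"x":0,"y":0,"z":0,"rx":0,"ry":0,"rz":-0.3,"fingers":1},
    {"x":0,"y":0,"z":0,"rx":0,"ry":0,"rz":-0.3,"fingers":1}
  ],
  "force": 30
}}

```text
time_s: 8.6
tool_pos: [0.5339, 0.0912, 0.0899]
tool_rot: [180.0, -0.1, 17.2]
force: [0.3, 0.2, 3.2]
grip_width: 0.0436
grasp_force: 30.0
```

```bash
python3 -c "
from h import *
st()"
```

```text
{'time_s': 8.6, 'qpos': [-6.332, 12.123, -6.854, 107.898, 1.665, 60.019, -86.679], 'tool_pos': [0.534, 0.091, 0.09], 'tool_rot': [179.99, -0.053, 17.185], 'force': [0.339, 0.195, 3.208], 'wrist_torque': [0.125, 0.15, 0.128], 'grip_width': 0.044, 'grasp_force': 29.999} psi -72.81462890222721 0.008
```

Call:
{"op": "drive_tool", "data": {
  "moves": [
    {"x":0,"y":0,"z":0,"rx":0,"ry":0,"rz":-0.07,"fingers":1},
    {"x":0,"y":0,"z":0,"rx":0,"ry":0,"rz":-0.14,"fingers":1},
    {"x":0,"y":0,"z":0,"rx":0,"ry":0,"rz":-0.14,"fingers":1}
  ]
}}

```text
time_s: 8.98
tool_pos: [0.5339, 0.0912, 0.0899]
tool_rot: [180.0, -0.1, 25.1]
force: [0.1, -0.1, 3.6]
grip_width: 0.0436
grasp_force: 30.0
```

Call:
{"op": "drive_tool", "data": {
  "moves": [
    {"x":0,"y":0,"z":0,"rx":0,"ry":0,"rz":-0.07,"fingers":1},
    {"x":0,"y":0,"z":0,"rx":0,"ry":0,"rz":-0.12,"fingers":1},
    {"x":0,"y":0,"z":0,"rx":0,"ry":0,"rz":-0.12,"fingers":1}
  ]
}}

```text
time_s: 9.35
tool_pos: [0.5339, 0.0912, 0.0899]
tool_rot: [180.0, -0.0, 32.0]
force: [1.0, 0.5, 5.0]
grip_width: 0.0437
grasp_force: 30.0
```

```bash
python3 -c "
from h import *
st()"
```

```text
{'time_s': 9.35, 'qpos': [-4.955, 12.2, -8.386, 107.848, 2.05, 60.041, -72.177], 'tool_pos': [0.534, 0.091, 0.09], 'tool_rot': [179.973, -0.048, 31.999], 'force': [1.022, 0.47, 4.957], 'wrist_torque': [0.021, 0.044, 0.046], 'grip_width': 0.044, 'grasp_force': 30.0} psi -58.00091972196144 0.008
```

Call:
{"op": "drive_tool", "data": {
  "moves": [
    {"x":0,"y":0,"z":0,"rx":0,"ry":0,"rz":-0.05,"fingers":1},
    {"x":0,"y":0,"z":0,"rx":0,"ry":0,"rz":-0.05,"fingers":1}
  ]
}}

```text
time_s: 9.6
tool_pos: [0.5339, 0.0912, 0.0899]
tool_rot: [180.0, -0.0, 34.9]
force: [0.4, -0.8, 4.6]
grip_width: 0.0436
grasp_force: 30.0
```

```bash
python3 -c "
from h import *
st()"
```

```text
{'time_s': 9.6, 'qpos': [-4.684, 12.217, -8.686, 107.839, 2.127, 60.051, -69.364], 'tool_pos': [0.534, 0.091, 0.09], 'tool_rot': [179.972, -0.038, 34.873], 'force': [0.44, -0.793, 4.58], 'wrist_torque': [0.017, 0.054, 0.045], 'grip_width': 0.044, 'grasp_force': 29.999} psi -55.12741786346502 0.008
```

Torque has dropped from 0.13 to 0.045 N m and the upward force is about 5 N, so the lugs seem to be in the gaps. I'll probe with a 1 mm lift.

Call:
{"op": "drive_tool", "data": {
  "moves": [
    {"x":0,"y":0,"z":-0.5,"rx":0,"ry":0,"rz":0,"fingers":1},
    {"x":0,"y":0,"z":-1,"rx":0,"ry":0,"rz":0,"fingers":1},
    {"x":0,"y":0,"z":-1,"rx":0,"ry":0,"rz":0,"fingers":1}
  ]
}}

```text
time_s: 9.98
tool_pos: [0.5338, 0.0912, 0.09]
tool_rot: [180.0, -0.0, 35.0]
force: [4.3, 1.2, -3.4]
grip_width: 0.0431
grasp_force: 30.0
```

Call:
{"op": "drive_tool", "data": {
  "moves": [
    {"x":0,"y":0,"z":0.5,"rx":0,"ry":0,"rz":0,"fingers":1},
    {"x":0,"y":0,"z":1,"rx":0,"ry":0,"rz":-0.05,"fingers":1},
    {"x":0,"y":0,"z":1,"rx":0,"ry":0,"rz":-0.1,"fingers":1},
    {"x":0,"y":0,"z":1,"rx":0,"ry":0,"rz":-0.1,"fingers":1}
  ]
}}

```text
time_s: 10.48
tool_pos: [0.5334, 0.0912, 0.0899]
tool_rot: [180.0, 0.0, 40.7]
force: [1.5, 0.5, 2.6]
grip_width: 0.0434
grasp_force: 30.0
```

```bash
python3 -c "
from h import *
st()"
```

```text
{'time_s': 10.475, 'qpos': [-4.129, 12.237, -9.305, 107.826, 2.274, 60.124, -63.667], 'tool_pos': [0.533, 0.091, 0.09], 'tool_rot': [179.998, 0.014, 40.693], 'force': [1.528, 0.512, 2.589], 'wrist_torque': [-0.03, -0.272, 0.031], 'grip_width': 0.043, 'grasp_force': 29.999} psi -49.307217127856354 0.008
```

Call:
{"op": "drive_tool", "data": {
  "moves": [
    {"x":0,"y":0,"z":0,"rx":0,"ry":0,"rz":-0.06,"fingers":1},
    {"x":0,"y":0,"z":0,"rx":0,"ry":0,"rz":-0.12,"fingers":1},
    {"x":0,"y":0,"z":0,"rx":0,"ry":0,"rz":-0.12,"fingers":1}
  ]
}}

```text
time_s: 10.85
tool_pos: [0.5333, 0.0912, 0.0899]
tool_rot: [-180.0, 0.0, 47.5]
force: [0.1, -0.4, 4.7]
grip_width: 0.0433
grasp_force: 30.0
```

```bash
python3 -c "
from h import *
st()"
```

```text
{'time_s': 10.85, 'qpos': [-3.483, 12.271, -10.025, 107.81, 2.453, 60.152, -56.979], 'tool_pos': [0.533, 0.091, 0.09], 'tool_rot': [-179.989, 0.027, 47.527], 'force': [0.082, -0.364, 4.654], 'wrist_torque': [-0.004, 0.061, 0.054], 'grip_width': 0.043, 'grasp_force': 29.999} psi -42.47327684930371 0.008
```

Call:
{"op": "drive_tool", "data": {
  "moves": [
    {"x":0,"y":0,"z":0,"rx":0,"ry":0,"rz":-0.07,"fingers":1},
    {"x":0,"y":0,"z":0,"rx":0,"ry":0,"rz":-0.14,"fingers":1},
    {"x":0,"y":0,"z":0,"rx":0,"ry":0,"rz":-0.14,"fingers":1}
  ]
}}

```text
time_s: 11.22
tool_pos: [0.5334, 0.0911, 0.0902]
tool_rot: [-180.0, 0.0, 55.6]
force: [-0.3, -1.3, 6.3]
grip_width: 0.0435
grasp_force: 30.0
```

```bash
python3 -c "
from h import *
st()"
```

```text
{'time_s': 11.225, 'qpos': [-2.719, 12.309, -10.872, 107.767, 2.671, 60.181, -49.124], 'tool_pos': [0.533, 0.091, 0.09], 'tool_rot': [-179.998, 0.021, 55.553], 'force': [-0.33, -1.279, 6.309], 'wrist_torque': [-0.034, 0.095, 0.079], 'grip_width': 0.043, 'grasp_force': 30.0} psi -34.44725433831515 0.008
```

Call:
{"op": "drive_tool", "data": {
  "moves": [
    {"x":0,"y":0,"z":0,"rx":0,"ry":0,"rz":-0.05,"fingers":1},
    {"x":0,"y":0,"z":0,"rx":0,"ry":0,"rz":-0.05,"fingers":1}
  ]
}}

```text
time_s: 11.48
tool_pos: [0.5335, 0.091, 0.0904]
tool_rot: [180.0, 0.0, 58.4]
force: [-0.1, -0.6, 7.6]
grip_width: 0.043
grasp_force: 30.0
```

Call:
{"op": "drive_tool", "data": {
  "moves": [
    {"x":0,"y":0,"z":-0.5,"rx":0,"ry":0,"rz":0,"fingers":1},
    {"x":0,"y":0,"z":-1,"rx":0,"ry":0,"rz":0,"fingers":1},
    {"x":0,"y":0,"z":-1,"rx":0,"ry":0,"rz":0,"fingers":1}
  ]
}}

```text
time_s: 11.85
tool_pos: [0.5334, 0.091, 0.0909]
tool_rot: [180.0, 0.0, 58.4]
force: [0.1, -1.4, 5.0]
grip_width: 0.0431
grasp_force: 30.0
```

Force stays upward as the cap rises, so it is free. Lifting in small steps.

Call:
{"op": "drive_tool", "data": {
  "moves": [
    {"x":0,"y":0,"z":-1,"rx":0,"ry":0,"rz":0,"fingers":1},
    {"x":0,"y":0,"z":-2,"rx":0,"ry":0,"rz":0,"fingers":1},
    {"x":0,"y":0,"z":-3,"rx":0,"ry":0,"rz":0,"fingers":1},
    {"x":0,"y":0,"z":-3,"rx":0,"ry":0,"rz":0,"fingers":1}
  ]
}}

```text
time_s: 12.35
tool_pos: [0.5334, 0.0914, 0.0937]
tool_rot: [-180.0, 0.0, 58.5]
force: [-0.2, -0.2, 5.0]
grip_width: 0.0433
grasp_force: 30.0
```

Call:
{"op": "drive_tool", "data": {
  "moves": [
    {"x":0,"y":0,"z":-3,"rx":0,"ry":0,"rz":0,"fingers":1},
    {"x":0,"y":0,"z":-6,"rx":0,"ry":0,"rz":0,"fingers":1},
    {"x":0,"y":0,"z":-9,"rx":0,"ry":0,"rz":0,"fingers":1},
    {"x":0,"y":0,"z":-12,"rx":0,"ry":0,"rz":0,"fingers":1},
    {"x":0,"y":0,"z":-16,"rx":0,"ry":0,"rz":0,"fingers":1},
    {"x":0,"y":0,"z":-22,"rx":0,"ry":0,"rz":0,"fingers":1},
    {"x":0,"y":0,"z":-50,"rx":0,"ry":0,"rz":0,"fingers":1},
    {"x":0,"y":0,"z":-100,"rx":0,"ry":0,"rz":0,"fingers":1},
    {"x":0,"y":0,"z":-100,"rx":0,"ry":0,"rz":0,"fingers":1}
  ]
}}

```text
time_s: 13.48
tool_pos: [0.5364, 0.0918, 0.1986]
tool_rot: [179.6, -0.3, 58.5]
force: [-0.2, 0.8, -0.3]
grip_width: 0.0435
grasp_force: 30.0
```

```bash
python3 - <<'E'
from h import *
st()
c=cam('wrist','w3raw.png');s=cam('side')
import pickle;pickle.dump((c,s),open('w3.pkl','wb'))
L=cv2.resize(s['image'][60:340,150:390,::-1],None,fx=1.65,fy=1.65); R=cv2.resize(c['image'][:,:,::-1],(400,300))
o=np.zeros((max(L.shape[0],300),L.shape[1]+400,3),np.uint8);o[:L.shape[0],:L.shape[1]]=L;o[:300,L.shape[1]:]=R
cv2.imwrite('pics/c3.png',o);print(o.shape)
E
```

```text
{'time_s': 13.475, 'qpos': [-2.079, 6.717, -11.249, 100.952, 1.416, 71.943, -45.199], 'tool_pos': [0.536, 0.092, 0.199], 'tool_rot': [179.603, -0.339, 58.482], 'force': [-0.238, 0.785, -0.264], 'wrist_torque': [0.042, -0.005, 0.025], 'grip_width': 0.043, 'grasp_force': 30.0} psi -31.520369134517555 0.008
(462, 796, 3)
```

View pics/c3.png

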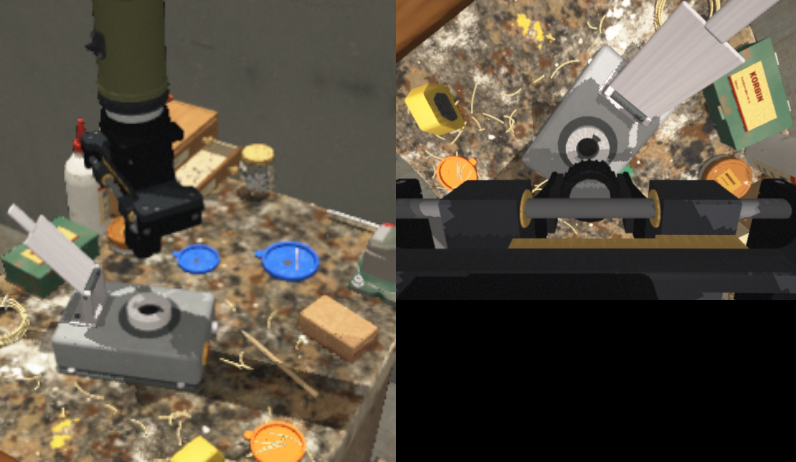

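The cap is out and held upright, the neck is open and the flap is resting back. Now the saucer centre, and the neighbours' positions for clearance.

```bash
python3 - <<'E'
from h import *
import pickle;a,b=pickle.load(open('v0.pkl','rb'))
for n,p in(('vise base left',(520,335)),('vise base right',(577,345)),('jar base',(437,255)),('brick lo',(510,397)),('brick left',(475,362)),('brick right',(540,380)),('rod end',(500,270))):print('side',n,onz(b,.7*p[0],.7*p[1],0)[:2])
def tri(p,q):
    o1,d1=ray(b,.7*p[0],.7*p[1]);o2,d2=ray(a,.7*q[0],.7*q[1])
    s=np.linalg.lstsq(np.c_[d1,-d2],o2-o1,rcond=None)[0];x=o1+s[0]*d1;y=o2+s[1]*d2
    return np.round((x+y)/2,3),np.linalg.norm(x-y)
print('vise jaw top left',tri((577,274),(575,307)),'vise jaw2',tri((625,292),(618,318)),'vise handle',tri((650,330),(643,360)),'rod',tri((497,268),(500,316)))
for n,c in(('scene',a),('side',b)):
    hsv=cv2.cvtColor(c['image'],cv2.COLOR_RGB2HSV)
    m=cv2.inRange(hsv,(100,120,60),(125,255,255)); m[:,:300]=0
    cnt=max(cv2.findContours(m,0,2)[0],key=cv2.contourArea)[:,0]
    P=np.array([onz(c,*q,.010)[:2] for q in cnt])*1e3
    # robust circle fit (tab excluded)
    from scipy.optimize import least_squares
    f=least_squares(lambda v:np.hypot(*(P-v[:2]).T)-v[2],[445,-163,43],loss='soft_l1',f_scale=1.)
    print(n,f.x, np.round(P[np.argmax(np.hypot(*(P-f.x[:2]).T))]))
E
```

```text
side vise base left [ 0.33592951 -0.1650981 ]
side vise base right [ 0.23911124 -0.19092787]
side jar base [ 0.57638    -0.30904396]
side brick lo [ 0.29381654 -0.01928773]
side brick left [ 0.37595907 -0.06353017]
side brick right [ 0.26557383 -0.07860775]
side rod end [ 0.44375842 -0.32664879]
vise jaw top left (array([ 0.276, -0.262,  0.095]), np.float64(0.0065472682731731)) vise jaw2 (array([ 0.187, -0.219,  0.119]), np.float64(0.0007558465548068811)) vise handle (array([ 0.133, -0.227,  0.053]), np.float64(0.003469738438914045)) rod (array([ 0.459, -0.354, -0.017]), np.float64(0.0018823778922880288))
scene [ 445.21693117 -162.35025708   47.03598576] [ 499. -150.]
side [ 445.07408513 -164.83469657   46.39861746] [ 501. -158.]
```

Call:
{"op": "drive_tool", "data": {
  "moves": [
    {"x":-30,"y":6,"z":0,"rx":0,"ry":0,"rz":0,"fingers":1},
    {"x":-70,"y":14,"z":0,"rx":0,"ry":0,"rz":0.1,"fingers":1},
    {"x":-110,"y":23,"z":0,"rx":0,"ry":0,"rz":0.2,"fingers":1},
    {"x":-150,"y":32,"z":0,"rx":0,"ry":0,"rz":0.3,"fingers":1},
    {"x":-190,"y":40,"z":10,"rx":0,"ry":0,"rz":0.4,"fingers":1},
    {"x":-225,"y":47,"z":30,"rx":0,"ry":0,"rz":0.5,"fingers":1},
    {"x":-250,"y":53,"z":60,"rx":0,"ry":0,"rz":0.5,"fingers":1},
    {"x":-265,"y":56,"z":90,"rx":0,"ry":0,"rz":0.5,"fingers":1},
    {"x":-265,"y":56,"z":110,"rx":0,"ry":0,"rz":0.5,"fingers":1},
    {"x":-265,"y":56,"z":120,"rx":0,"ry":0,"rz":0.5,"fingers":1},
    {"x":-265,"y":56,"z":120,"rx":0,"ry":0,"rz":0.5,"fingers":1},
    {"x":-265,"y":56,"z":120,"rx":0,"ry":0,"rz":0.5,"fingers":1}
  ]
}}

```text
time_s: 15.08
tool_pos: [0.4434, -0.1639, 0.0742]
tool_rot: [180.0, -0.0, 29.9]
force: [0.2, -0.1, -0.5]
grip_width: 0.0435
grasp_force: 30.0
```

```bash
python3 - <<'E'
from h import *
st();print(rel((.445,-.1635,.033),Rdown(-60)))
s=cam('side');a=cam('scene')
q=proj(s,[.445,-.1635,.01]).astype(int);q2=proj(a,[.445,-.1635,.02]).astype(int)
L=[cv2.resize(i['image'][p[1]-45:p[1]+35,p[0]-50:p[0]+50,::-1],(400,320),interpolation=2) for i,p in((s,q),(a,q2))]
cv2.imwrite('pics/c4.png',np.hstack(L))
E
```

```text
{'time_s': 15.075, 'qpos': [13.892, 5.055, 3.305, 118.116, -0.349, 56.773, -42.75], 'tool_pos': [0.443, -0.164, 0.074], 'tool_rot': [179.953, -0.045, 29.876], 'force': [0.177, -0.075, -0.505], 'wrist_torque': [0.018, 0.071, 0.011], 'grip_width': 0.043, 'grasp_force': 30.0} psi -60.124312376513224 0.008
(array([ 1.6,  0.5, 41.2]), array([ 0.001, -0.001, -0.002]))
```

View pics/c4.png

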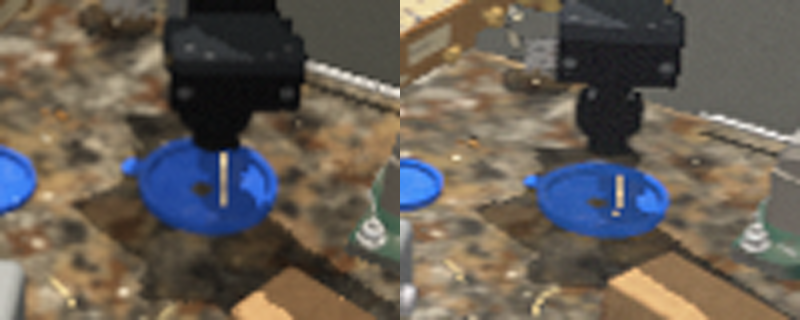

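The cap hangs over the lid. A pale stripe shows in the lid, at (225,150)-(222,207) in the side crop and (620,175)-(616,213) in the scene crop. I'll triangulate it before setting down.

```bash
python3 - <<'E'
from h import *
s=cam('side');a=cam('scene')
q=proj(s,[.445,-.1635,.01]).astype(int);q2=proj(a,[.445,-.1635,.02]).astype(int)
def tri(p,r):
    o1,d1=ray(s,q[0]-50+p[0]/4,q[1]-45+p[1]/4);o2,d2=ray(a,q2[0]-50+(r[0]-400)/4,q2[1]-45+r[1]/4)
    t=np.linalg.lstsq(np.c_[d1,-d2],o2-o1,rcond=None)[0];x=o1+t[0]*d1;y=o2+t[1]*d2
    return np.round((x+y)/2,4),np.linalg.norm(x-y)
print('top',tri((225,150),(620,175)),'bot',tri((222,207),(616,213)),'spot',tri((203,188),(598,202)))
for p in((225,150),(222,207),(203,188)):print('side z=3',onz(s,q[0]-50+p[0]/4,q[1]-45+p[1]/4,.003))
for p in((220,175),(216,213),(198,202)):print('scene z=3',onz(a,q2[0]-50+p[0]/4,q2[1]-45+p[1]/4,.003))
for n,c in(('scene',a),('side',s)):print(n,'centre pix',proj(c,[.445,-.1635,.003]),q if n=='side' else q2)
# look at what the stripe did in the first pictures
import pickle;a0,b0=pickle.load(open('v0.pkl','rb'))
i0=b0['image'].astype(int)[203:234,303:347];i1=s['image'].astype(int)[203:234,303:347]
r=lambda i:np.argwhere((i[:,:,0]>150)).tolist()
print('v0',r(i0));print('now',r(i1))
E
```

```text
top (array([ 0.4498, -0.2029,  0.0077]), np.float64(0.002723259507283777)) bot (array([ 0.4239, -0.1471,  0.0112]), np.float64(0.0009705755194614417)) spot (array([ 0.4467, -0.1653,  0.0037]), np.float64(0.0010374272569267325))
side z=3 [ 0.4512051  -0.20975911  0.003     ]
side z=3 [ 0.42782361 -0.15563761  0.003     ]
side z=3 [ 0.44668454 -0.16663034  0.003     ]
scene z=3 [ 0.45437653 -0.20915466  0.003     ]
scene z=3 [ 0.43011736 -0.16026738  0.003     ]
scene z=3 [ 0.44750529 -0.16590787  0.003     ]
scene centre pix [323.85254392 241.12240088] [324 235]
side centre pix [324.80977253 219.87890032] [324 217]
v0 [[1, 19], [1, 20], [1, 21], [2, 0], [2, 17], [2, 18], [2, 19], [2, 20], [2, 21], [3, 0], [4, 0], [4, 31], [4, 32], [4, 41], [5, 42], [5, 43], [6, 37], [6, 38], [6, 42], [6, 43], [7, 26], [7, 27], [7, 37], [7, 38], [7, 39], [7, 41], [7, 42], [7, 43], [8, 26], [8, 27], [8, 38], [8, 39], [8, 40], [8, 41], [8, 42], [8, 43], [9, 26], [9, 27], [9, 38], [9, 39], [9, 40], [9, 41], [9, 42], [9, 43], [10, 0], [10, 26], [10, 27], [10, 39], [10, 40], [10, 41], [11, 0], [11, 26], [11
[... 541 characters left out ...]
[25, 39], [25, 40], [25, 41], [25, 42], [25, 43], [26, 6], [26, 7], [26, 41], [26, 42], [26, 43], [27, 33], [27, 42], [27, 43], [28, 13], [28, 14], [28, 16], [28, 17], [28, 18], [28, 19], [28, 20], [28, 33], [28, 34], [29, 16], [29, 17], [29, 18], [29, 19], [29, 20], [29, 21], [29, 33], [29, 34], [29, 35], [29, 36], [29, 37], [30, 16], [30, 17], [30, 18], [30, 19], [30, 20], [30, 21], [30, 22], [30, 29], [30, 30], [30, 31], [30, 32], [30, 33], [30, 34], [30, 35], [30, 36], [30, 37], [30, 38], [30, 39]]
now [[3, 0], [4, 32], [5, 42], [7, 26], [8, 26], [8, 27], [9, 26], [9, 27], [10, 0], [10, 26], [10, 27], [11, 0], [11, 26], [12, 26], [13, 0], [13, 26], [17, 26], [18, 26], [19, 26], [25, 43]]
```

The stripe is a thin straw lying about 13 mm from the centre on the robot side. I'll bias the target about 2 mm away from it, to (0.448,-0.163), and lower.

Call:
{"op": "drive_tool", "data": {
  "moves": [
    {"x":4,"y":1.5,"z":8,"rx":0,"ry":0,"rz":0,"fingers":1},
    {"x":4,"y":1.5,"z":18,"rx":0,"ry":0,"rz":0,"fingers":1},
    {"x":4,"y":1.5,"z":28,"rx":0,"ry":0,"rz":0,"fingers":1},
    {"x":4,"y":1.5,"z":35,"rx":0,"ry":0,"rz":0,"fingers":1},
    {"x":4,"y":1.5,"z":39,"rx":0,"ry":0,"rz":0,"fingers":1},
    {"x":4,"y":1.5,"z":41,"rx":0,"ry":0,"rz":0,"fingers":1},
    {"x":4,"y":1.5,"z":42,"rx":0,"ry":0,"rz":0,"fingers":1},
    {"x":4,"y":1.5,"z":42,"rx":0,"ry":0,"rz":0,"fingers":1}
  ]
}}

```text
time_s: 16.27
tool_pos: [0.4472, -0.1633, 0.0318]
tool_rot: [180.0, -0.0, 29.8]
force: [-0.2, 0.3, -0.6]
grip_width: 0.0434
grasp_force: 30.0
```

Call:
{"op": "drive_tool", "data": {
  "moves": [
    {"x":0,"y":0,"z":1,"rx":0,"ry":0,"rz":0,"fingers":1},
    {"x":0,"y":0,"z":2,"rx":0,"ry":0,"rz":0,"fingers":1},
    {"x":0,"y":0,"z":2,"rx":0,"ry":0,"rz":0,"fingers":1}
  ]
}}

```text
time_s: 16.65
tool_pos: [0.4469, -0.1632, 0.0295]
tool_rot: [-180.0, 0.0, 29.8]
force: [0.1, -1.1, -0.2]
grip_width: 0.0436
grasp_force: 30.0
```

Call:
{"op": "drive_tool", "data": {
  "moves": [
    {"x":0,"y":0,"z":0.5,"rx":0,"ry":0,"rz":0,"fingers":1},
    {"x":0,"y":0,"z":1,"rx":0,"ry":0,"rz":0,"fingers":1},
    {"x":0,"y":0,"z":1,"rx":0,"ry":0,"rz":0,"fingers":1}
  ]
}}

```text
time_s: 17.02
tool_pos: [0.447, -0.1633, 0.0288]
tool_rot: [180.0, -0.0, 29.8]
force: [-0.8, 0.8, 2.1]
grip_width: 0.0436
grasp_force: 30.0
```

Contact is at the expected height, so I release and retreat.

Call:
{"op": "drive_tool", "data": {
  "moves": [
    {"x":0,"y":0,"z":0,"rx":0,"ry":0,"rz":0,"fingers":1},
    {"x":0,"y":0,"z":0,"rx":0,"ry":0,"rz":0,"fingers":1},
    {"x":0,"y":0,"z":0,"rx":0,"ry":0,"rz":0,"fingers":-0.1},
    {"x":0,"y":0,"z":0,"rx":0,"ry":0,"rz":0,"fingers":-0.4},
    {"x":0,"y":0,"z":0,"rx":0,"ry":0,"rz":0,"fingers":-0.7},
    {"x":0,"y":0,"z":0,"rx":0,"ry":0,"rz":0,"fingers":-0.7},
    {"x":0,"y":0,"z":0,"rx":0,"ry":0,"rz":0,"fingers":-0.7},
    {"x":0,"y":0,"z":-15,"rx":0,"ry":0,"rz":0,"fingers":-0.7},
    {"x":0,"y":0,"z":-40,"rx":0,"ry":0,"rz":0,"fingers":-0.7},
    {"x":0,"y":0,"z":-90,"rx":0,"ry":0,"rz":0,"fingers":-0.7},
    {"x":0,"y":0,"z":-150,"rx":0,"ry":0,"rz":0,"fingers":-0.7},
    {"x":0,"y":0,"z":-180,"rx":0,"ry":0,"rz":0,"fingers":-0.7},
    {"x":0,"y":0,"z":-180,"rx":0,"ry":0,"rz":0,"fingers":-0.7}
  ],
  "force": 5
}}

```text
time_s: 18.65
tool_pos: [0.4488, -0.1639, 0.2125]
tool_rot: [179.7, -0.3, 29.8]
force: [-0.1, -0.1, 0.6]
grip_width: 0.0743
grasp_force: 0.0
```

```bash
python3 - <<'E'
from h import *
st()
s=cam('side');a=cam('scene')
L=cv2.resize(s['image'][150:330,180:390,::-1],(400,343),interpolation=2);R=cv2.resize(s['image'][180:240,290:360,::-1],(390,343),interpolation=2)
cv2.imwrite('pics/c5.png',np.hstack([L,R]))
g=cv2.cvtColor(s['image'],cv2.COLOR_RGB2GRAY)
print('proj top',proj(s,[.447,-.163,.043]),'rim c',proj(s,[.4457,-.164,.01]))
E
```

```text
{'time_s': 18.65, 'qpos': [13.543, -2.342, 3.255, 108.599, 0.128, 73.322, -43.404], 'tool_pos': [0.449, -0.164, 0.213], 'tool_rot': [179.704, -0.294, 29.837], 'force': [-0.092, -0.091, 0.557], 'wrist_torque': [0.014, 0.121, 0.009], 'grip_width': 0.074, 'grasp_force': 0.0} psi -60.16478930123941 0.008
proj top [325.02835946 207.66735629] rim c [324.82497738 217.60980771]
```

View pics/c5.png

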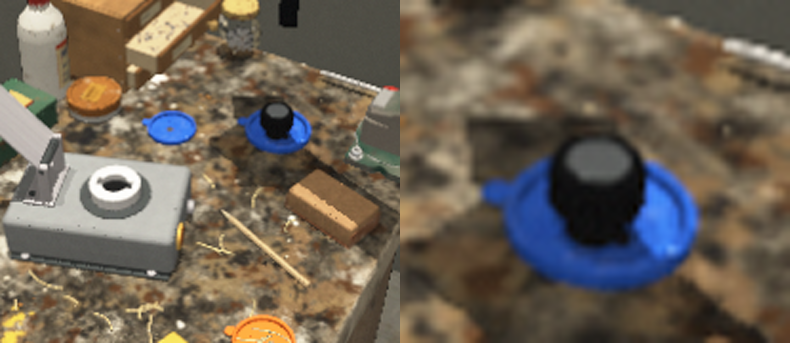

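The cap stands upright in the middle of the blue lid at (600,195) in the right-hand crop. The flap rests back, the neck is open, and the bystanders in view are where they were.

```bash
python3 -c "
from h import *
print(workorder.sign_off())"
```

```text
the job is handed in; nothing more can be done
None
```

The job is handed in: the flap is swung over and resting back, and the cap was turned free, lifted out and set upright in the middle of the larger blue lid, after about 19 s of the 72 s; one 1 mm test lift while the cap was still locked pulled on the neck with only about 3 N.

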